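# Close the luthier's vacuum pot and hold the pump valve open

## Task

Put the loose metal lid on the open vacuum pot that holds the bridge blanks, lowering it gently rather than dropping it, so that it sits fully down and level on the rim, and let go of it. Then press down the sprung valve handle on the pump until the handle is level and keep it there: the job finishes with the robot still holding the handle level, not touching the lid. Leave the other things on the bench where they are.

Things in the scene. Friction and masses are not known exactly. Their poses are not given: they have to be found in the camera images.
- lid: Loose round lid, 0.25-0.42 kg, lying knob up on the bench. Aluminium plate 132 mm across, 10 to 18 mm above the origin; below it a chamfered black rubber plug 102 mm across, 10 mm deep, which drops into the pot's mouth; on top in the middle an upright black cylindrical knob 30 mm across, 18 to 52 mm above the origin. Origin: centre of the plug's underside; z up through the knob.
- lid_knob (a point): Centre of the top face of the lid's knob, 52 mm above the lid's origin.
- pot: Round open steel pot bolted to the bench; dark wooden bridge blanks stand inside (tops 35 mm below the rim, clear of the plug). 124 mm outside diameter, wall 6 mm (mouth 112 mm), 90 mm high, on a flat dark flange 160 mm across. Origin: centre of its underside, on the bench.
- pot_rim (a point): Centre of the pot's mouth at rim height, 90 mm above the bench. With the lid seated the lid's origin lies 10 mm below this point.
- pump: Small green vacuum pump bolted to the bench, up to 116 mm high, 90 mm wide, lying 55 to 215 mm along its +x. Origin: on the bench, straight below the middle of the handle's paddle when level. The handle, a steel arm, points along -x from a level pivot at x 120, z 100 mm; it ends in a black flat paddle 50 mm long, 32 wide, 12 thick, its middle 120 mm from the pivot, nothing beneath.
- valve_handle (a joint): Angle of the valve handle, rad. 0: sprung up at rest, paddle end 20 degrees above level (paddle top about 147 mm above the bench). Grows as the paddle is pressed down; 0.349 is level (paddle top 106 mm above the bench); 0.61 is the lower stop. The spring pushes back at the paddle with about 2 N at rest, 7 N when level, and lifts the handle again when let go.
- handle_pad (a point): Middle of the paddle's top face, the place to press; moves with the handle. Its frame's x runs along the handle (from paddle to pivot), its z is normal to the paddle.
- glue_bottle: Bystander, to be left alone: white squeeze bottle with a yellow cap, 54 diameter, 150 tall, standing (mm). Origin: centre of its underside on the bench.
- tape_roll: Bystander, to be left alone: roll of paper tape lying flat, 96 outside diameter, 24 high, open middle (mm). Origin: centre of its underside on the bench.
- sanding_block: Bystander, to be left alone: cork sanding block 75 x 45 x 32 high (mm). Origin: centre of its underside on the bench.
- screwdriver: Bystander, to be left alone: screwdriver lying down, 190 long, about 30 high (mm). Origin: centre of its underside on the bench.
- guitar_bridge: Bystander, to be left alone: dark wooden guitar bridge lying flat, 28 x 150 x 14 high (mm). Origin: centre of its underside on the bench.
- cam_clamp: Bystander, to be left alone: wooden cam clamp lying flat, about 115 x 210 x 22 high; steel bar along its y at the origin, two wooden jaws reaching out along its +x (mm). Origin: centre of its underside, at the middle of the bar.
- fret_box: Bystander, to be left alone: closed cardboard box 100 x 70 x 35 high (mm). Origin: centre of its underside on the bench.
Things that resemble listed ones, but are neither listed nor needed, are in the scene too. Of the things that look like the lid, the smaller one is meant.

How it is judged:
On the way, in this order (a step that is already met when the one before it is completed fails the run):
1. the lid sits fully down and level on the pot's rim and has been let go (horizontal distance between lid and pot_rim below 0.01 m and z of lid in the frame of pot_rim below -0.0075 m and angle between lid's own z axis and vertical below 0.035 rad and contact force between each of the fingers, the arm and lid below 0.1 N), for 0.3 s.
2. with the lid seated, the robot holds the valve handle level (horizontal distance between lid and pot_rim below 0.01 m and z of lid in the frame of pot_rim below -0.0075 m and angle between lid's own z axis and vertical below 0.035 rad and value of joint valve_handle between 0.249 and 0.449 rad), for 0.3 s.
At the end, for the whole second after the job is handed in: The lid lies seated on the pot (centred within 10 mm, down to within 2.5 mm, level within 2 degrees), at rest and untouched, and the robot is holding the valve handle still within 0.10 rad (about 6 degrees) of level with more than 1.5 N (all of step 2 and contact force between each of the fingers, the arm and lid below 0.1 N and velocity of joint valve_handle between -0.05 and 0.05 rad/s and linear speed of lid below 0.02 m/s and contact force between any of the fingers, the arm and pump above 1.5 N); the arm keeps its last pose, push and grip.
It fails at once if the lid is dropped onto the pot (falls free faster than 0.5 m/s) (linear speed of lid above 0.5 m/s and horizontal distance between lid and pot_rim below 0.08 m and contact force between each of the fingers, the arm and lid below 0.1 N).
It fails at once if another thing on the bench (bottle, tape, sanding block, screwdriver, bridge, clamp or box) is moved more than 40 mm (distance of any of glue_bottle, tape_roll, sanding_block, screwdriver, guitar_bridge, cam_clamp, fret_box from where it was at the start of the episode above 0.04 m).
It also fails if it takes over 56 s, if anything falls off the work surface, if the arm or the gripper's body presses on something with over 40 N, if the wrist force passes 120 N, or if a joint passes its speed limit or range.

## Robot

A 6-joint arm with a two-finger parallel gripper is mounted at the origin on the work surface. World frame = base frame: x ahead of the robot, y to its left, z up, the work surface at z = 0. Lengths are in m, angles in rad, forces in N, time in s.
With the tool pointing down it reaches from about 0.3 to 0.875 m from the base axis. Payload 6.4 kg.
Tool frame: the origin (TCP) lies midway between the tips of the shut fingers; the grasp point (between the pads) lies 19 mm behind it; z points along the fingers, y is the line along which they close (so a half turn about z gives the same grasp; the last joint's range is limited). The gripper opens to 88 mm and grips with 3 to 60 N. Pads are 18 mm wide; open, the fingers measure 123 mm over their backs; the gripper's body (75 mm by 187 mm) begins 45 mm behind the grasp point.
Start: joints at [0.943, 0.181, 1.607, -0, 1.354, -0.206], TCP at [0.235, 0.525, 0.215] pointing down, gripper open.
Joint ranges: [-2.99, 2.99], [-0.89, 2.07], [0.3, 2.58], [-1.14, 4.28], [0, 2.63], [-3.12, 3.12]. Speed limits (rad/s): [2.57, 2.57, 3.01, 3.14, 3.14, 3.14].

## Interface

Orientations are given as a unit quaternion [x, y, z, w].
In Python, from rig import read_state, imaging, workorder gives the robot as it stands. The module is installed in compiled form; this text tells all that it offers.
- The arm moves only by the tool step_arm, never from a script. Its argument "series" is one flat list of numbers, 7 for each row, row after row: the closure, from 0 (fully open) to 1 (shut), then the shift along the world's x, y, z scaled (see below), then the turn, a rotation vector about the world's x, y, z scaled (see below). A call has 1 to 10 rows; each row is the pose to reach, as a shift and turn from the pose commanded when the call began, turning the shorter way round; what a row does not reach only later rows make up. The controller multiplies each number of a shift by 20 cm and each number of a turn by 360 degrees. A row lasts 1/10 s, in which the tool goes at most 50 mm and 8.59 degrees, less where a joint would pass 70% of its speed; a pose out of reach is approached as far as the arm can. A call with a number of a shift or a turn outside -1 to 1 is refused whole. A call with a gripper value outside its range is refused whole. The fingers move at their own pace and stop on an object; "squeeze" is the grip in N (left out, the last holds). Time passes only in rows, so rows that repeat a pose let the fingers close. It gives the time, the measured TCP pose, the force, the opening and the grip force at its end, in the units of the state.
- read_state(): the state, without advancing time (a new reading comes with each control period).
- imaging.grab_frame(name): name is "scene" or "top" or "wrist"; returns the picture (480x640x3 uint8, red, green, blue); there is no depth.
- imaging.camera_model(name): a dict with "fx", "fy", "cx", "cy" (pixels), "R" (3x3) and "t" (3): a world point X has camera coordinates R X + t. Camera axes: x right, y down, z forward; pixel columns grow to the right and rows downward; lengths in m; the calibration is good to about 2 mm. A picture is of the moment at which its call begins: read the wrist's pose just before it. camera_model takes no time and is no camera call; for the wrist camera it gives the pose at the moment of the call.
- workorder.sign_off(): hands the job in; it is judged then, once.
The state is a dict: "time": time; "qpos": joint angles; "dq": joint speeds; "effort": joint torques, N m; "eef_pos": TCP position; "eef_rot": TCP orientation; "wrist_force": force on the tool from outside, world axes, zero at the start; "moment": the same for the moment, N m; "finger_gap": finger opening in m; "gripper_force": force on a finger pad.
Only numpy, scipy, OpenCV 4.12 (cv2) and the standard library are available. Lean on these libraries where they do the work, as an engineer would, in place of code of your own. Each camera call takes 0.05 s, during which the arm holds its last target. There are 200 camera calls.

## Working session

There is one attempt and no reset: what is moved stays moved. The work goes in short steps, Python scripts to look and compute and a tool call to move; the robot and the scene stay as the last step left them, time stands still between calls to the robot, and variables do not carry over. Pictures are saved under pics/ and viewed, at most 11 in all, crops included, and the job is handed in when it is done.

Besides the shell and the picture viewer there is one more tool, called after "Emit:" by a JSON object that holds its "op" and its "data". step_arm: Moves the arm, as the interface text tells. Shifts and turns lie within -1 to 1; 1 stands for 20 cm of shift or 360 degrees of turn. Its arguments: {"type":"object","properties":{"series":{"type":"array","items":{"type":"number"}},"squeeze":{"type":"number"}},"required":["series"]}

```bash
mkdir -p pics
cat > h.py <<'E'
import numpy as np, cv2
from rig import read_state, imaging, workorder
def grab(n,f):
    m=imaging.camera_model(n); im=imaging.grab_frame(n)
    cv2.imwrite('pics/'+f,cv2.cvtColor(im,cv2.COLOR_RGB2BGR)); return im,m
def ray(m,u,v):
    R=np.array(m['R']);t=np.array(m['t'])
    return -R.T@t, R.T@np.array([(u-m['cx'])/m['fx'],(v-m['cy'])/m['fy'],1.])
def plane(m,u,v,z):
    c,d=ray(m,u,v); return c+d*(z-c[2])/d[2]
def proj(m,X):
    p=np.array(m['R'])@np.array(X)+np.array(m['t']); return m['fx']*p[0]/p[2]+m['cx'],m['fy']*p[1]/p[2]+m['cy']
def tri(m1,p1,m2,p2):
    c1,d1=ray(m1,*p1);c2,d2=ray(m2,*p2)
    d1/=np.linalg.norm(d1);d2/=np.linalg.norm(d2)
    s=np.linalg.lstsq(np.stack([d1,-d2],1),c2-c1,rcond=None)[0]
    a,b=c1+s[0]*d1,c2+s[1]*d2; return (a+b)/2,np.linalg.norm(a-b)
E
python3 - <<'E'
from h import *
for n in('top','scene'):
    im,m=grab(n,n+'0.png'); c,d=ray(m,320,240); print(n,c.round(3),d.round(3),m['fx'])
s=read_state();print(s['time'],s['eef_pos'],s['eef_rot'],s['finger_gap'])
E
```

```text
top [ 0.463 -0.005  1.521] [ 0.073 -0.003 -0.997] 545.4818423641414
scene [ 1.621 -0.705  0.962] [-0.696  0.457 -0.553] 530.8488570177113
0.1 [0.23510154 0.5242096  0.21394804] [ 2.09316392e-01  9.77847691e-01 -6.78138000e-04 -2.85927314e-04] 0.08799758009129814
```

View pics/top0.png

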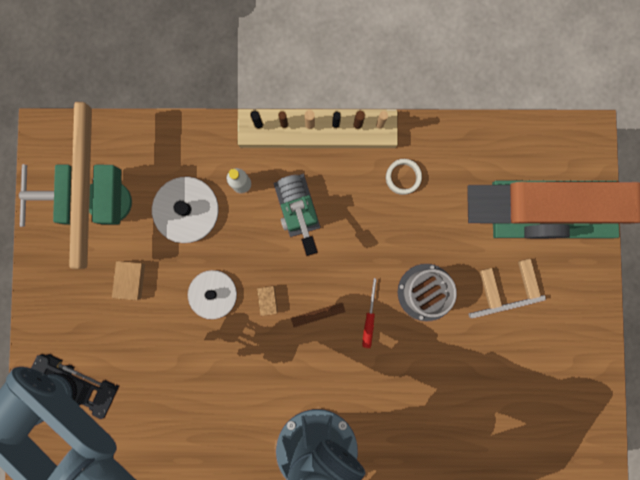

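View pics/scene0.png

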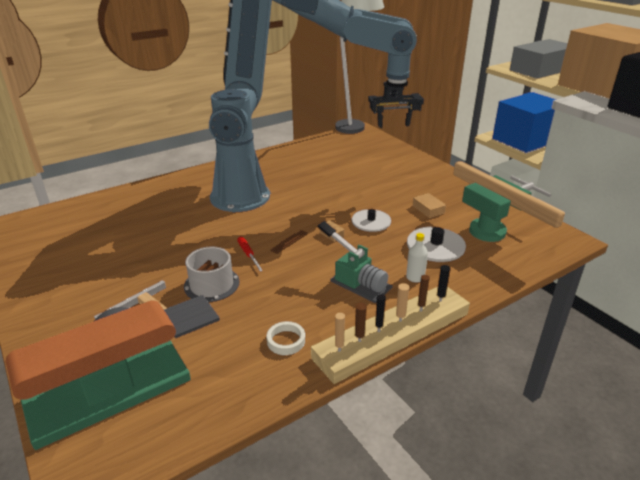

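The top view shows two lid-like things: the larger at (185,209) and the smaller at (212,295). The smaller one fits the description, since it must be the 132 mm plate. The pot is at (427,291) and the pump's paddle at (309,246). In the scene view these are at (371,220) for the lid, (210,270) for the pot and (327,230) for the paddle. Next I measure them and confirm with an enlarged crop.

Run:
```python
from h import *
T=cv2.imread('pics/top0.png');S=cv2.imread('pics/scene0.png')
mt=imaging.camera_model('top');ms=imaging.camera_model('scene')
def blob(im,box,f):
    x0,y0,x1,y1=box; c=im[y0:y1,x0:x1]; h=cv2.cvtColor(c,cv2.COLOR_BGR2HSV)
    k=f(h).astype(np.uint8); n,l,st,ce=cv2.connectedComponentsWithStats(k)
    i=1+np.argmax(st[1:,4]); cn=max(cv2.findContours((l==i).astype(np.uint8),0,1)[0],key=cv2.contourArea)+np.array([x0,y0])
    return ce[i]+[x0,y0],st[i][4],cv2.boundingRect(cn),cn
dark=lambda h:h[...,2]<50
grey=lambda h:(h[...,1]<50)&(h[...,2]>100)
for nm,box in(('small',(180,262,245,328)),('large',(145,172,225,248))):
    _,_,bb,cn=blob(T,box,grey); (u,v),(a,b),_=cv2.fitEllipse(cv2.convexHull(cn))
    P=plane(mt,u,v,.018); Q=plane(mt,u+(a+b)/4,v,.018); print(nm,'plate',u,v,a,b,P.round(4),'diam',2*np.linalg.norm(P-Q))
kt=blob(T,(195,280,225,310),dark);ks=blob(S,(360,204,382,225),dark)
print('knob',kt[:3],ks[:3]); print(plane(mt,*kt[0],.04))
pt=blob(T,(298,232,320,258),dark);ps=blob(S,(314,218,338,240),dark)
print('pad',pt[:3],ps[:3],tri(mt,pt[0],ms,ps[0])); print(cv2.minAreaRect(pt[3]))
print('knobtri',tri(mt,kt[0],ms,ks[0]))
r=lambda c,f:cv2.resize(c,None,fx=f,fy=f,interpolation=cv2.INTER_CUBIC)
A=np.hstack([r(T[150:340,140:330],2.1),r(T[250:440-104,380:475],4)[:399,:380]] if 0 else [r(T[170:330,145:325],2.2)[:352,:396],r(T[247:335,380:478],4)[:352,:392]])
B=np.hstack([r(S[195:255,340:400],4),r(S[240:300,180:240],4),r(S[215:275,315:375],4)])
A=np.pad(A,((0,0),(0,max(0,788-A.shape[1])),(0,0)));B=np.pad(B,((0,0),(0,788-B.shape[1]),(0,0)))
cv2.imwrite('pics/crop1.png',np.vstack([A,B]))
```

```text
small plate 211.87030029296875 294.3059997558594 48.032928466796875 48.9521369934082 [0.4226 0.2872 0.018 ] diam 0.13298958637284927
large plate 184.74461364746094 209.5646209716797 65.47367095947266 66.56177520751953 [0.6564 0.3656 0.018 ] diam 0.18282635285225132
knob (array([210.43661972, 294.4084507 ]), np.int32(71), (205, 291, 11, 8)) (array([371.15254237, 214.52542373]), np.int32(59), (368, 210, 7, 10))
[0.42294566 0.28676343 0.04      ]
pad (array([309.16477273, 245.49431818]), np.int32(176), (302, 237, 15, 18)) (array([323.71014493, 228.27536232]), np.int32(69), (318, 223, 13, 13)) (array([0.54790034, 0.01624573, 0.14447453]), np.float64(0.005314829838592083))
((309.1513366699219, 245.49188232421875), (16.615854263305664, 10.440048217773438), 72.89727020263672)
knobtri (array([0.42359472, 0.28815181, 0.03826831]), np.float64(0.002486981500554008))
```

View pics/crop1.png

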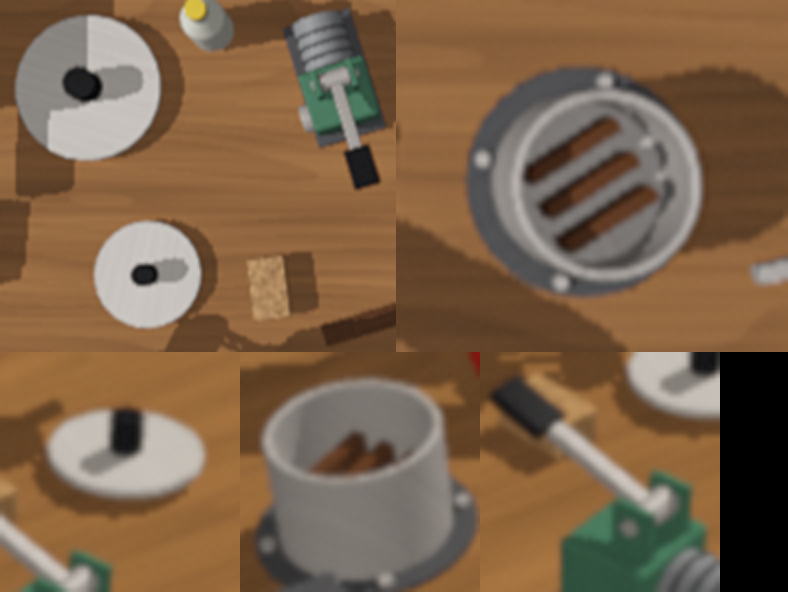

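The crop confirms it: the smaller thing has a plate about 133 mm across, so it is the lid, and the larger at 183 mm is the decoy. The knob is upright at top px (210,294). The pot's mouth is at about (433,293). Now I measure the pot's rim in both views and locate the wrist camera.

Run:
```python
from h import *
T=cv2.imread('pics/top0.png');S=cv2.imread('pics/scene0.png')
mt=imaging.camera_model('top');ms=imaging.camera_model('scene')
g=cv2.cvtColor(T,cv2.COLOR_BGR2GRAY)
c=g[260:326,395:462]; k=(c>150).astype(np.uint8)
cn=np.vstack([x for x in cv2.findContours(k,0,1)[0] if len(x)>15])+[395,260]
# outer edge of ring: along rays from rough centre, last bright px
c0=np.array([433,293.]); pts=[]
for a in np.deg2rad(np.arange(0,360,5)):
    r=np.arange(16,28,.25); uv=c0+np.outer(r,[np.cos(a),np.sin(a)])
    p=cv2.remap(g,uv[:,0].astype(np.float32)[None],uv[:,1].astype(np.float32)[None],cv2.INTER_LINEAR)[0].astype(float)
    i=np.argmax(np.convolve(p,np.ones(3)/3,'same')[2:-2])+2   # brightest: rim's top face
    pts.append(uv[i])
pts=np.array(pts,np.float32)
for _ in range(3):
    e=cv2.fitEllipse(pts); d=np.abs(np.linalg.norm(pts-e[0],axis=1)-sum(e[1])/4); pts=pts[d<1.2]
u,v=e[0]; P=plane(mt,u,v,.09);Q=plane(mt,u+sum(e[1])/4,v,.09);print('rim top',e,len(pts),P.round(4),'diam(118 mid-wall)',2*np.linalg.norm(P-Q))
# scene: outer rim extents left/right for height check
h=cv2.cvtColor(S,cv2.COLOR_BGR2HSV)
k=((h[...,1]<45)&(h[...,2]>95)).astype(np.uint8); k[:245]=0;k[300:]=0;k[:,:180]=0;k[:,240:]=0
cn=max(cv2.findContours(k,0,1)[0],key=cv2.contourArea)[:,0]
top=cn[cn[:,1]<256].astype(np.float32); top=cv2.convexHull(cn.astype(np.float32))[:,0]; top=top[top[:,1]<259]
print('scene pot bbox',cv2.boundingRect(cn))
ang=np.linspace(0,2*np.pi,73)
for z in(.08,.09,.1):
    P=plane(mt,u,v,z); q=np.array([proj(ms,P+[.062*np.cos(a),.062*np.sin(a),0]) for a in ang]); print(z,q.min(0).round(1),q.max(0).round(1))
m=imaging.camera_model('wrist'); c,d=ray(m,320,240);s=read_state(); print('wrist',c.round(3),d.round(3),m['fx'],s['eef_pos'])
# pump: arm (bright) direction
a=g[200:240,292:315]; ys,xs=np.where(a>170); print('arm line',cv2.fitLine(np.c_[xs+292,ys+200].astype(np.float32),cv2.DIST_L2,0,.01,.01).ravel())
```

```text
rim top ((431.91448974609375, 292.89324951171875), (44.59541702270508, 45.168270111083984), 142.09848022460938) 70 [ 0.4292 -0.3018  0.09  ] diam(118 mid-wall) 0.11738244337158621
scene pot bbox (186, 247, 52, 52)
0.08 [184.7 250. ] [229.3 275.8]
0.09 [184.9 247. ] [229.6 272.7]
0.1 [185.1 243.9] [230.  269.5]
wrist [0.175 0.552 0.384] [ 0.254 -0.094 -0.963] 378.74259602532675 [0.23510154 0.5242096  0.21394804]Traceback (most recent call last):
  File "<stdin>", line 29, in <module>
cv2.error: OpenCV(4.12.0) /io/opencv/modules/imgproc/src/linefit.cpp:50: error: (-215:Assertion failed) count > 0 in function 'fitLine2D_wods'
```

Emit:
{"op": "step_arm", "data": {"series": [0, 0.8, -1, -0.2, 0, 0, 0, 0, 0.8, -1, -0.2, 0, 0, 0, 0, 0.8, -1, -0.2, 0, 0, 0, 0, 0.8, -1, -0.2, 0, 0, 0, 0, 0.8, -1, -0.2, 0, 0, 0, 0, 0.8, -1, -0.2, 0, 0, 0, 0, 0.8, -1, -0.2, 0, 0, 0, 0, 0.8, -1, -0.2, 0, 0, 0], "squeeze": 25}}

```text
time: 0.9
eef_pos: [0.3948, 0.3253, 0.1747]
eef_rot: [0.209, 0.978, 0.0, -0.0]
wrist_force: [0.8, 0.8, 0.3]
finger_gap: 0.0885
gripper_force: 0.0
```

Run:
```python
from h import *
im,m=grab('wrist','w1.png');s=read_state();print(s['time'],s['eef_pos'],s['wrist_force'])
for X in([.4226,.2872,.018],[.4226,.2872,.052]):print(proj(m,X))
```

```text
0.95 [0.39460989 0.32567979 0.1747967 ] [-0.05849812 -0.26185083 -0.85511177]
(np.float64(286.24463685872047), np.float64(256.7734931751795))
(np.float64(283.44884869381144), np.float64(269.72408800880794))
```

View pics/w1.png

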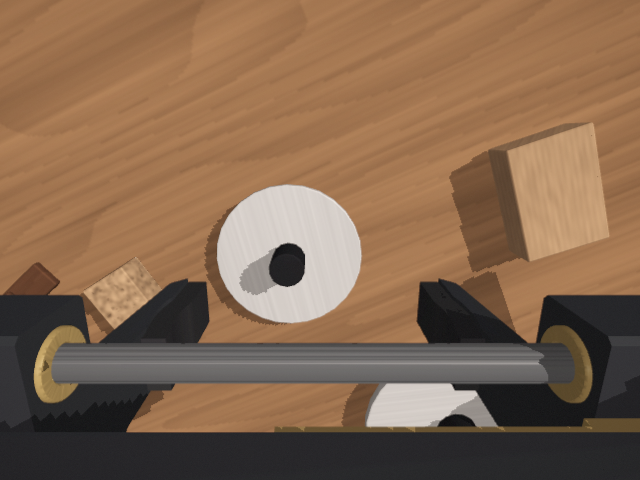

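The wrist view shows the lid's plate centred at about (289,254), with the knob's top at (288,268). Both lie within 3 px of the prediction, so I refine from these.

Run:
```python
from h import *
im=cv2.imread('pics/w1.png');m=imaging.camera_model('wrist');mt=imaging.camera_model('top')
h=cv2.cvtColor(im[175:335,205:375],cv2.COLOR_BGR2HSV)
k=((h[...,1]<40)&(h[...,2]>90)).astype(np.uint8)
cn=max(cv2.findContours(k,0,1)[0],key=cv2.contourArea)+[205,175]
e=cv2.fitEllipse(cv2.convexHull(cn));P=plane(m,*e[0],.018);print(e,P, 2*np.linalg.norm(plane(m,e[0][0]+sum(e[1])/4,e[0][1],.018)-P))
print(tri(m,e[0],mt,(211.87,294.31)))
d=(h[...,2]<55).astype(np.uint8);ys,xs=np.where(d>0);ys+=175;xs+=205
print('knob',xs.min(),xs.max(),ys.min(),ys.max(),'top-face back edge',plane(m,(xs.min()+xs.max())/2,ys.max(),.052),plane(m,(xs.min()+xs.max())/2,(xs.max()-xs.min())*-.5+ys.max(),.052))
```

```text
((288.63427734375, 253.2857666015625), (137.83348083496094, 144.10316467285156), 99.82435607910156) [0.42038825 0.29103113 0.018     ] 0.1275543077961189
(array([0.42259493, 0.28912351, 0.00880681]), np.float64(0.0005284193817521783))
knob 205 304 244 327 top-face back edge [0.45948349 0.2427553  0.052     ] [0.41890367 0.26292508 0.052     ]
```

Emit:
{"op": "step_arm", "data": {"series": [0, 0.135, -0.18, -0.1, 0, 0, 0, 0, 0.135, -0.18, -0.3, 0, 0, 0, 0, 0.135, -0.18, -0.5, 0, 0, 0, 0, 0.135, -0.18, -0.62, 0, 0, 0, 0, 0.135, -0.18, -0.7, 0, 0, 0, 0, 0.135, -0.18, -0.755, 0, 0, 0, 0, 0.135, -0.18, -0.755, 0, 0, 0, 0, 0.135, -0.18, -0.755, 0, 0, 0]}}

```text
time: 1.75
eef_pos: [0.4225, 0.2895, 0.0243]
eef_rot: [0.209, 0.978, 0.0, 0.0]
wrist_force: [0.1, -0.2, 0.2]
finger_gap: 0.0884
gripper_force: 0.0
```

Emit:
{"op": "step_arm", "data": {"series": [0.9, 0, 0, 0, 0, 0, 0, 0.9, 0, 0, 0, 0, 0, 0, 0.9, 0, 0, 0, 0, 0, 0, 0.9, 0, 0, 0, 0, 0, 0, 0.9, 0, 0, 0, 0, 0, 0, 0.9, 0, 0, 0, 0, 0, 0, 0.9, 0, 0, 0, 0, 0, 0, 0.9, 0, 0, 0, 0, 0, 0], "squeeze": 25}}

```text
time: 2.55
eef_pos: [0.4225, 0.2887, 0.0237]
eef_rot: [0.209, 0.978, 0.0, 0.0]
wrist_force: [0.6, -0.0, -0.7]
finger_gap: 0.0284
gripper_force: 25.0
```

Emit:
{"op": "step_arm", "data": {"series": [0.9, 0, 0, 0.05, 0, 0, 0, 0.9, 0, 0, 0.15, 0, 0, 0, 0.9, 0, 0, 0.3, 0, 0, 0, 0.9, 0, 0, 0.45, 0, 0, 0, 0.9, 0, 0, 0.6, 0, 0, 0, 0.9, 0, 0, 0.75, 0, 0, 0, 0.9, 0, 0, 0.8, 0, 0, 0, 0.9, 0, 0, 0.8, 0, 0, 0], "squeeze": 35}}

```text
time: 3.35
eef_pos: [0.4231, 0.2889, 0.1851]
eef_rot: [0.209, 0.978, 0.001, 0.001]
wrist_force: [0.0, 0.0, -4.0]
finger_gap: 0.0283
gripper_force: 35.0
```

Emit:
{"op": "step_arm", "data": {"series": [0.9, 0, -0.1, 0, 0, 0, 0, 0.9, 0, -0.25, 0, 0, 0, 0, 0.9, 0, -0.4, 0, 0, 0, 0, 0.9, 0, -0.55, 0, 0, 0, 0, 0.9, 0, -0.7, 0, 0, 0, 0, 0.9, 0, -0.85, 0, 0, 0, 0, 0.9, 0, -1, 0, 0, 0, 0]}}

```text
time: 4.05
eef_pos: [0.4207, 0.0875, 0.1815]
eef_rot: [0.209, 0.978, -0.0, -0.002]
wrist_force: [0.2, 0.1, -4.7]
finger_gap: 0.0277
gripper_force: 35.0
```

Emit:
{"op": "step_arm", "data": {"series": [0.9, 0, -0.15, 0, 0, 0, 0, 0.9, 0, -0.3, 0, 0, 0, 0, 0.9, 0, -0.45, 0, 0, 0, 0, 0.9, 0, -0.6, 0, 0, 0, 0, 0.9, 0, -0.75, 0, 0, 0, 0, 0.9, 0, -0.9, 0, 0, 0, 0, 0.9, 0, -1, 0, 0, 0, 0, 0.9, 0, -1, 0, 0, 0, 0, 0.9, 0, -1, 0, 0, 0, 0]}}

```text
time: 4.95
eef_pos: [0.4212, -0.1108, 0.1819]
eef_rot: [0.21, 0.978, 0.001, -0.002]
wrist_force: [-0.0, 0.5, -3.8]
finger_gap: 0.0281
gripper_force: 35.0
```

Run:
```python
from h import *
s=read_state();print(s['time'],s['eef_pos'],s['eef_rot'],s['wrist_force'],s['finger_gap'])
im,m=grab('wrist','w2.png');print(proj(m,[.4292,-.3018,.09]))
im2,mt=grab('top','t2.png'); np.savez('w2.npz',R=m['R'],t=m['t'])
```

```text
4.95 [ 0.42124187 -0.11076193  0.18194371] [ 2.10030773e-01  9.77693009e-01  7.83152348e-04 -1.68569959e-03] [-0.03442908  0.53296274 -3.75687709] 0.028143080347303243
(np.float64(90.51587158892755), np.float64(338.629233007411))
```

View pics/w2.png

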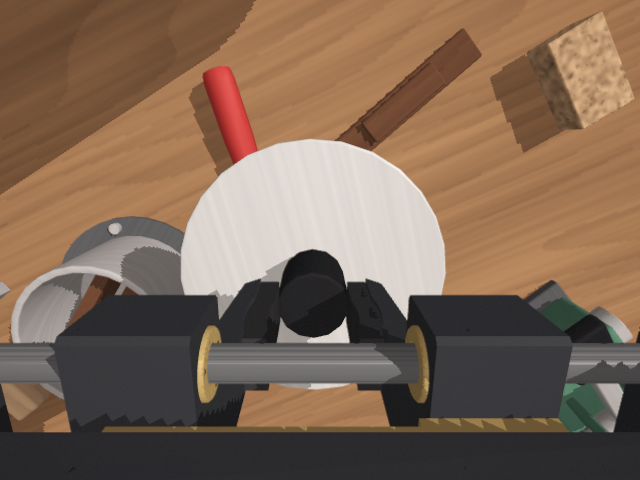

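The lid hangs from the gripper looking level, with its plate centred at about (313,264). The pot is partly in view at the left, with its rim at about (70,330). Next I measure the lid's offset in the hand.

Run:
```python
from h import *
im=cv2.imread('pics/w2.png');m=dict(imaging.camera_model('wrist'));z=np.load('w2.npz');m['R']=z['R'];m['t']=z['t']
h=cv2.cvtColor(im,cv2.COLOR_BGR2HSV); k=((h[...,1]<40)&(h[...,2]>185)).astype(np.uint8);k[:,:178]=0;k[:,450:]=0;k[300:]=0
k=cv2.morphologyEx(k,cv2.MORPH_OPEN,np.ones((3,3)))
cn=max(cv2.findContours(k,0,cv2.CHAIN_APPROX_NONE)[0],key=cv2.contourArea)[:,0]
p=cn[(cn[:,1]<268)&(np.hypot(cn[:,0]-313,cn[:,1]-264)>100)]
zp=.018+.182-.0237
W=np.array([plane(m,*q,zp) for q in p])[:,:2]
A=np.c_[2*W,np.ones(len(W))];x=np.linalg.lstsq(A,(W**2).sum(1),rcond=None)[0];r=np.sqrt(x[2]+x[0]**2+x[1]**2)
res=np.linalg.norm(W-x[:2],axis=1)-r
print('lid centre',x[:2],'diam',2*r,'rms',res.std(),len(p)); print('minus TCP',x[:2]-np.array([.42124,-.11076]))
# top view
T=cv2.imread('pics/t2.png');mt=imaging.camera_model('top');print('lid proj top',proj(mt,[*x[:2],zp]))
cv2.imwrite('pics/t2c.png',cv2.resize(T[235:345,310:470],None,fx=4,fy=4,interpolation=cv2.INTER_CUBIC))
```

```text
lid centre [ 0.42206471 -0.11047661] diam 0.12951170041500515 rms 0.00018397322962150582 370
minus TCP [0.00082471 0.00028339]
lid proj top (np.float64(361.33861173342274), np.float64(296.5060789787437))
```

View pics/t2c.png

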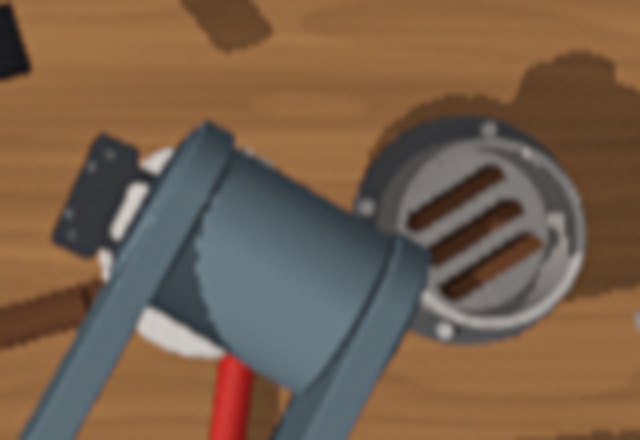

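The crop shows the arm over the lid and a clear pot mouth at about (495,225). I check the pot's place against its rim arc in the same wrist picture.

Run:
```python
from h import *
im=cv2.imread('pics/w2.png');m=dict(imaging.camera_model('wrist'));z=np.load('w2.npz');m['R']=z['R'];m['t']=z['t']
g=cv2.GaussianBlur(cv2.cvtColor(im,cv2.COLOR_BGR2GRAY),(3,3),0).astype(np.float32)
s=cv2.cvtColor(im,cv2.COLOR_BGR2HSV)[...,1].astype(np.float32)
C=np.array([.4292,-.3018,.09]);W=[]
for a in np.deg2rad(np.arange(0,360,3)):
    rr=np.arange(.045,.075,.0005);uv=np.array([proj(m,C+r*np.array([np.cos(a),np.sin(a),0])) for r in rr],np.float32)
    if uv[:,0].min()<2 or uv[:,0].max()>150 or uv[:,1].max()>335 or (uv[:,1].max()>285 and uv[:,0].max()>55): continue
    p=cv2.remap(s,uv[:,0][None],uv[:,1][None],1)[0]; i=np.argmax(np.gradient(p)); 
    if np.gradient(p)[i]>8: W.append((np.rad2deg(a),rr[i],p[:10].mean()))
W=np.array(W);print(W[:,:2].round(4).tolist())
```

```text
[[159.0, 0.0735], [162.0, 0.0695], [165.0, 0.065], [183.0, 0.06], [186.0, 0.06], [189.0, 0.06], [192.0, 0.0595], [195.0, 0.06], [198.0, 0.0595], [201.0, 0.06], [204.0, 0.06], [207.0, 0.0595]]
```

The arc agrees within about 2 mm, so I aim for the pot at (0.430, -0.302) and move above it.

Emit:
{"op": "step_arm", "data": {"series": [0.9, 0.02, -0.15, 0, 0, 0, 0, 0.9, 0.04, -0.35, 0, 0, 0, 0, 0.9, 0.04, -0.55, 0, 0, 0, 0, 0.9, 0.04, -0.75, 0, 0, 0, 0, 0.9, 0.04, -0.88, 0, 0, 0, 0, 0.9, 0.04, -0.955, 0, 0, 0, 0, 0.9, 0.04, -0.955, 0, 0, 0, 0, 0.9, 0.04, -0.955, 0, 0, 0, 0, 0.9, 0.04, -0.955, -0.1, 0, 0, 0, 0.9, 0.04, -0.955, -0.2, 0, 0, 0]}}

```text
time: 6.05
eef_pos: [0.4311, -0.3009, 0.1439]
eef_rot: [0.208, 0.978, -0.0, 0.001]
wrist_force: [0.3, 0.2, -3.9]
finger_gap: 0.0278
gripper_force: 35.0
```

Emit:
{"op": "step_arm", "data": {"series": [0.9, 0, 0, 0, 0, 0, 0, 0.9, 0, 0, 0, 0, 0, 0, 0.9, 0, 0, 0, 0, 0, 0]}}

```text
time: 6.35
eef_pos: [0.4312, -0.3023, 0.145]
eef_rot: [0.209, 0.978, -0.0, 0.001]
wrist_force: [-0.6, 0.3, -3.1]
finger_gap: 0.0275
gripper_force: 35.0
```

Run:
```python
from h import *
s=read_state();print(s['time'],s['eef_pos'],s['eef_rot'],s['wrist_force'])
im,m=grab('scene','s3.png')
e=s['eef_pos']
for z in(.09,):print('rim',proj(m,[.43,-.302,z]))
print('plate',proj(m,[e[0],e[1],e[2]-.0057]))
cv2.imwrite('pics/s3c.png',cv2.resize(im[190:310,150:280,::-1],None,fx=5,fy=5,interpolation=cv2.INTER_CUBIC))
```

```text
6.35 [ 0.43115415 -0.30226673  0.14497971] [ 2.08883552e-01  9.77940100e-01 -4.88540906e-04  7.64523130e-04] [-0.62582996  0.28553673 -3.05373915]
rim (np.float64(207.44493647967516), np.float64(259.5548320955964))
plate (np.float64(205.35474764928455), np.float64(245.2959289413551))
```

View pics/s3c.png

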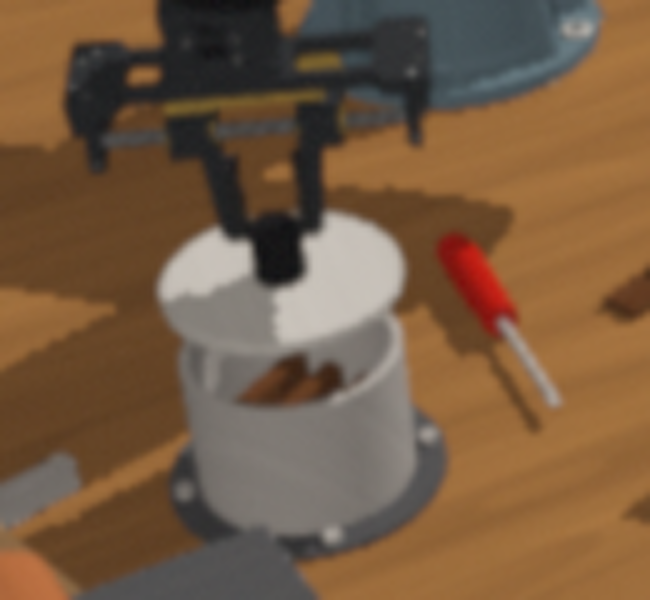

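The lid is level above the pot: plate at crop (282,282), pot mouth centred at x≈294, which matches the prediction to about 1 px. I lower it slowly.

Emit:
{"op": "step_arm", "data": {"series": [0.9, -0.005, 0, -0.04, 0, 0, 0, 0.9, -0.005, 0, -0.08, 0, 0, 0, 0.9, -0.005, 0, -0.11, 0, 0, 0, 0.9, -0.005, 0, -0.13, 0, 0, 0, 0.9, -0.005, 0, -0.15, 0, 0, 0, 0.9, -0.005, 0, -0.165, 0, 0, 0, 0.9, -0.005, 0, -0.18, 0, 0, 0, 0.9, -0.005, 0, -0.19, 0, 0, 0, 0.9, -0.005, 0, -0.195, 0, 0, 0, 0.9, -0.005, 0, -0.195, 0, 0, 0]}}

```text
time: 7.4
eef_pos: [0.4294, -0.3024, 0.1047]
eef_rot: [0.209, 0.978, 0.0, -0.0]
wrist_force: [-0.0, -0.6, -3.4]
finger_gap: 0.0277
gripper_force: 35.0
```

Emit:
{"op": "step_arm", "data": {"series": [0.9, 0, 0, -0.004, 0, 0, 0, 0.9, 0, 0, -0.008, 0, 0, 0, 0.9, 0, 0, -0.012, 0, 0, 0, 0.9, 0, 0, -0.012, 0, 0, 0, 0.9, 0, 0, -0.012, 0, 0, 0]}}

```text
time: 7.9
eef_pos: [0.4296, -0.3026, 0.1036]
eef_rot: [0.209, 0.978, -0.0, 0.0]
wrist_force: [-3.7, 2.8, 6.5]
finger_gap: 0.0282
gripper_force: 35.0
```

Contact came at the expected seated height, so I release.

Emit:
{"op": "step_arm", "data": {"series": [0.4, 0, 0, 0, 0, 0, 0, 0.2, 0, 0, 0, 0, 0, 0, 0.1, 0, 0, 0, 0, 0, 0, 0.1, 0, 0, 0, 0, 0, 0, 0.1, 0, 0, 0, 0, 0, 0]}}

```text
time: 8.4
eef_pos: [0.4295, -0.3024, 0.1023]
eef_rot: [0.209, 0.978, -0.0, 0.0]
wrist_force: [0.7, 0.7, -0.5]
finger_gap: 0.0658
gripper_force: 0.0
```

Emit:
{"op": "step_arm", "data": {"series": [0.1, 0, 0, 0.1, 0, 0, 0, 0.1, 0, 0, 0.25, 0, 0, 0, 0.1, 0, 0, 0.45, 0, 0, 0, 0.1, 0, 0, 0.55, 0, 0, 0, 0.1, 0, 0, 0.55, 0, 0, 0]}}

```text
time: 8.9
eef_pos: [0.431, -0.3041, 0.2159]
eef_rot: [0.209, 0.978, -0.002, 0.003]
wrist_force: [1.0, -0.5, 0.1]
finger_gap: 0.0796
gripper_force: 0.0
```

Run:
```python
from h import *
s=read_state();print(s['time'],s['eef_pos'],s['wrist_force'],s['finger_gap'])
im,m=grab('scene','s4.png');w,mw=grab('wrist','w4.png')
print('seated plate expect',proj(m,[.43,-.302,.098]))
a=cv2.resize(im[215:305,160:260,::-1],None,fx=4,fy=4,interpolation=cv2.INTER_CUBIC)
b=cv2.resize(w[120:480,:,::-1],(640*360//360*5//8,225)); b=np.pad(b,((0,135),(0,0),(0,0)))
cv2.imwrite('pics/c4.png',np.hstack([a,b]))
P=[];h=cv2.cvtColor(w,cv2.COLOR_RGB2HSV);k=((h[...,1]<40)&(h[...,2]>120)).astype(np.uint8)
cn=max(cv2.findContours(k,0,1)[0],key=cv2.contourArea);e=cv2.fitEllipse(cv2.convexHull(cn));print(e,plane(mw,*e[0],.098))
```

```text
8.9 [ 0.4309519  -0.30405079  0.21591572] [ 0.95197713 -0.47311164  0.07173714] 0.07958217418425666
seated plate expect (np.float64(207.09845800189058), np.float64(257.2397005538183))
((313.0242614746094, 214.93955993652344), (167.44549560546875, 173.422607421875), 173.62123107910156) [ 0.42483536 -0.29992754  0.098     ]
```

View pics/c4.png

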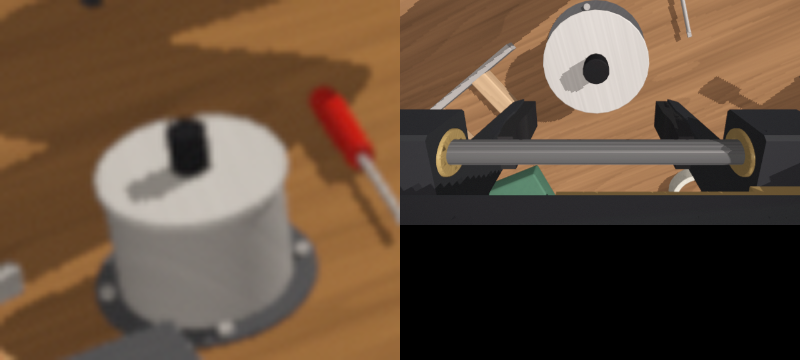

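The scene crop shows the lid's plate flush and level on the pot, centred at about (207.8,257.5) against an expected (207.1,257.2). Step 1 is done. Next I go to the paddle with the fingers shut.

Emit:
{"op": "step_arm", "data": {"series": [1, 0.05, 0.15, 0, 0, 0, 0, 1, 0.1, 0.35, 0, 0, 0, 0, 1, 0.17, 0.55, 0, 0, 0, 0, 1, 0.23, 0.75, 0, 0, 0, 0, 1, 0.3, 0.9, 0, 0, 0, 0, 1, 0.3, 1, 0, 0, 0, 0, 1, 0.3, 1, 0, 0, 0, 0, 1, 0.3, 1, 0, 0, 0, 0], "squeeze": 20}}

```text
time: 9.8
eef_pos: [0.4886, -0.1021, 0.2107]
eef_rot: [0.209, 0.978, 0.0, -0.001]
wrist_force: [0.5, 0.4, -0.0]
finger_gap: 0.0173
gripper_force: 0.0
```

Emit:
{"op": "step_arm", "data": {"series": [1, 0.1, 0.15, 0, 0, 0, 0, 1, 0.2, 0.35, 0, 0, 0, 0, 1, 0.26, 0.5, 0, 0, 0, 0, 1, 0.26, 0.59, 0, 0, 0, 0, 1, 0.26, 0.59, -0.1, 0, 0, 0, 1, 0.26, 0.59, -0.2, 0, 0, 0, 1, 0.26, 0.59, -0.2, 0, 0, 0, 1, 0.26, 0.59, -0.2, 0, 0, 0]}}

```text
time: 10.6
eef_pos: [0.5411, 0.0146, 0.1718]
eef_rot: [0.21, 0.978, -0.0, -0.001]
wrist_force: [0.2, -0.0, 0.8]
finger_gap: 0.0005
gripper_force: 0.0
```

Run:
```python
from h import *
s=read_state();print(s['time'],s['eef_pos'],s['wrist_force'],s['finger_gap'])
im,m=grab('scene','s5.png')
print('tcp px',proj(m,s['eef_pos']),'pad',proj(m,[.547,.016,.147]))
cv2.imwrite('pics/c5.png',cv2.resize(im[170:290,270:400,::-1],None,fx=5,fy=5,interpolation=cv2.INTER_CUBIC))
```

```text
10.6 [0.54108472 0.01458147 0.1718444 ] [ 0.17649649 -0.0380157   0.79505288] 0.0004897379265859542
tcp px (np.float64(322.82974661734966), np.float64(219.2471521835285)) pad (np.float64(324.3867891034848), np.float64(227.36809514025364))
```

View pics/c5.png

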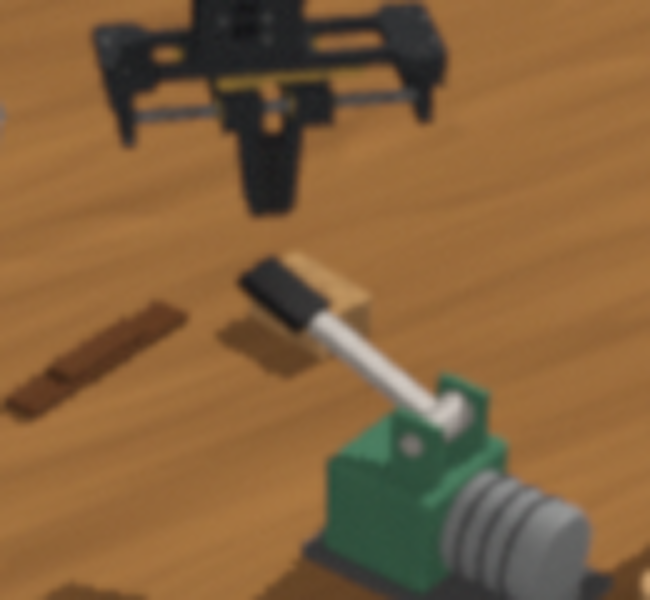

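The shut fingers are above the paddle: tips at crop (270,212), paddle at (283,292). The tips look a little higher than the projected TCP, so I feel for first contact.

Emit:
{"op": "step_arm", "data": {"series": [1, 0.015, 0, -0.04, 0, 0, 0, 1, 0.015, 0, -0.08, 0, 0, 0, 1, 0.015, 0, -0.1, 0, 0, 0, 1, 0.015, 0, -0.1, 0, 0, 0, 1, 0.015, 0, -0.1, 0, 0, 0]}}

```text
time: 11.15
eef_pos: [0.5443, 0.0157, 0.1522]
eef_rot: [0.209, 0.978, -0.0, -0.0]
wrist_force: [-0.4, -1.1, 0.6]
finger_gap: 0.0005
gripper_force: 0.0
```

Emit:
{"op": "step_arm", "data": {"series": [1, 0, 0, -0.02, 0, 0, 0, 1, 0, 0, -0.04, 0, 0, 0, 1, 0, 0, -0.04, 0, 0, 0, 1, 0, 0, -0.04, 0, 0, 0]}}

```text
time: 11.55
eef_pos: [0.5443, 0.0157, 0.1441]
eef_rot: [0.209, 0.978, -0.0, -0.0]
wrist_force: [0.2, 0.2, -0.3]
finger_gap: 0.0005
gripper_force: 0.0
```

Emit:
{"op": "step_arm", "data": {"series": [1, -0.005, 0, -0.02, 0, 0, 0, 1, -0.01, 0, -0.05, 0, 0, 0, 1, -0.01, 0, -0.05, 0, 0, 0, 1, -0.01, 0, -0.05, 0, 0, 0]}}

```text
time: 11.95
eef_pos: [0.5421, 0.0157, 0.134]
eef_rot: [0.209, 0.978, -0.0, -0.0]
wrist_force: [-0.3, 0.2, -0.5]
finger_gap: 0.0004
gripper_force: 0.0
```

Emit:
{"op": "step_arm", "data": {"series": [1, 0, 0, -0.02, 0, 0, 0, 1, 0, 0, -0.035, 0, 0, 0, 1, 0, 0, -0.035, 0, 0, 0, 1, 0, 0, -0.035, 0, 0, 0]}}

```text
time: 12.35
eef_pos: [0.5426, 0.0156, 0.1274]
eef_rot: [0.209, 0.978, -0.0, 0.0]
wrist_force: [0.3, 0.4, 0.8]
finger_gap: 0.0005
gripper_force: 0.7
```

Run:
```python
from h import *
s=read_state();print(s['time'],s['eef_pos'],s['wrist_force'])
im,m=grab('scene','s6.png');print('tcp px',(np.array(proj(m,s['eef_pos']))-[290,190])*6)
a=cv2.resize(im[190:265,290:360,::-1],None,fx=6,fy=6,interpolation=cv2.INTER_CUBIC)
w,_=grab('wrist','w6.png'); b=cv2.resize(w[200:425,160:480,::-1],(370,260));b=np.pad(b,((0,190),(0,0),(0,0)))
cv2.imwrite('pics/c6.png',np.hstack([a,b]))
```

```text
12.35 [0.54258479 0.01557838 0.12742923] [0.26628003 0.44834255 0.76782176]
tcp px [200.49284898 254.62517924]
```

View pics/c6.png

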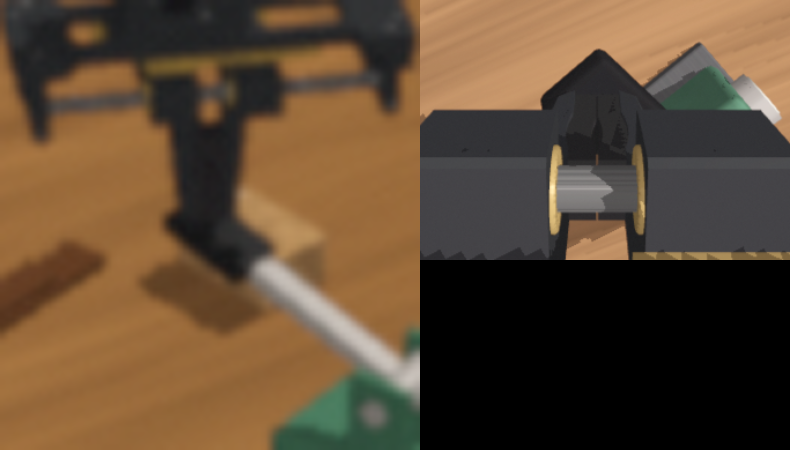

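The fingers just touch the paddle, at a TCP height of about 0.128, so the tips sit about 19 mm above the reported TCP. Level should come near z≈0.087 at about 7 N. I press in stages.

Emit:
{"op": "step_arm", "data": {"series": [1, 0, 0, -0.03, 0, 0, 0, 1, 0, 0, -0.06, 0, 0, 0, 1, 0, 0, -0.09, 0, 0, 0, 1, 0, 0, -0.1, 0, 0, 0, 1, 0, 0, -0.1, 0, 0, 0, 1, 0, 0, -0.1, 0, 0, 0]}}

```text
time: 13.05
eef_pos: [0.5423, 0.0157, 0.1073]
eef_rot: [0.209, 0.978, 0.0, -0.0]
wrist_force: [-1.7, -1.0, 3.9]
finger_gap: 0.0002
gripper_force: 1.6
```

Emit:
{"op": "step_arm", "data": {"series": [1, 0, 0, -0.03, 0, 0, 0, 1, 0, 0, -0.06, 0, 0, 0, 1, 0, 0, -0.085, 0, 0, 0, 1, 0, 0, -0.1, 0, 0, 0, 1, 0, 0, -0.1, 0, 0, 0, 1, 0, 0, -0.1, 0, 0, 0, 1, 0, 0, -0.1, 0, 0, 0]}}

```text
time: 13.75
eef_pos: [0.542, 0.0155, 0.0871]
eef_rot: [0.209, 0.978, -0.0, -0.0]
wrist_force: [-3.5, -1.9, 5.3]
finger_gap: 0.0005
gripper_force: 2.7
```

Run:
```python
from h import *
s=read_state();print(s['time'],s['eef_pos'],s['wrist_force'])
im,m=grab('scene','s7.png')
d=np.array([-.96,-.28,0]);d/=np.linalg.norm(d);pv=np.array([.548,.0162,.1])-.113*d
for a in(.249,.349,.449):
    q=np.deg2rad(20)-a; f=lambda r:np.round((np.array(proj(m,pv+d*r*np.cos(q)+[0,0,r*np.sin(q)]))-[290,190])*6)
    print(a,'pivot',f(0),'arm end',f(.095),'tip',f(.145))
a=cv2.resize(im[190:285,290:375,::-1],None,fx=6,fy=6,interpolation=cv2.INTER_CUBIC)
cv2.imwrite('pics/c7.png',a)
```

```text
13.75 [0.54199727 0.01545368 0.08713595] [-3.52009358 -1.86010725  5.28302465]
0.249 pivot [393. 392.] arm end [237. 304.] tip [159. 259.]
0.349 pivot [393. 392.] arm end [236. 320.] tip [158. 283.]
0.449 pivot [393. 392.] arm end [237. 336.] tip [159. 308.]
```

View pics/c7.png

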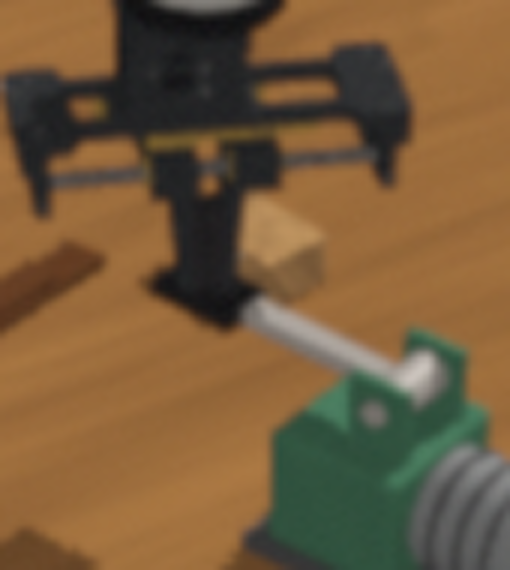

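The picture shows the arm sloping from about (247,312) to the pivot at about (400,390), which is nearly level and perhaps slightly above. I press 4 mm more and measure the slope of the steel arm's mask.

Emit:
{"op": "step_arm", "data": {"series": [1, 0, 0, -0.01, 0, 0, 0, 1, 0, 0, -0.02, 0, 0, 0, 1, 0, 0, -0.02, 0, 0, 0, 1, 0, 0, -0.02, 0, 0, 0, 1, 0, 0, -0.02, 0, 0, 0]}}

```text
time: 14.3
eef_pos: [0.5421, 0.0155, 0.0832]
eef_rot: [0.209, 0.978, -0.0, -0.0]
wrist_force: [-3.9, -2.4, 6.0]
finger_gap: 0.0005
gripper_force: 3.0
```

Run:
```python
from h import *
s=read_state();print(s['time'],s['eef_pos'],s['wrist_force'])
im,m=grab('scene','s8.png')
def slope(im):
    h=cv2.cvtColor(im,cv2.COLOR_BGR2HSV);k=((h[...,1]<50)&(h[...,2]>120)).astype(np.uint8)
    k[:215]=0;k[256:]=0;k[:,:325]=0;k[:,355:]=0
    n,l,st,_=cv2.connectedComponentsWithStats(k);i=1+np.argmax(st[1:,4]);ys,xs=np.where(l==i)
    L=cv2.fitLine(np.c_[xs,ys].astype(np.float32),cv2.DIST_HUBER,0,.01,.01).ravel();return L[1]/L[0],st[i]
for f in('s0','s6','s7','s8'):
    print(f,slope(cv2.imread('pics/'+('scene0' if f=='s0' else f)+'.png')))
for deg in(13,15,17,19):
  y=np.deg2rad(deg);d=np.array([-np.cos(y),-np.sin(y),0]);pv=np.array([.548,.0162,.1])-.113*d
  o=[]
  for a in(0,.249,.349,.449):
    q=np.deg2rad(20)-a;f=lambda r:np.array(proj(m,pv+d*r*np.cos(q)+[0,0,r*np.sin(q)]))
    e=f(.03)-f(.09);o.append(round(e[1]/e[0],3))
  print(deg,o)
```

```text
14.3 [0.5420595  0.01553346 0.08323549] [-3.85980858 -2.42317635  6.04719642]
s0 (np.float32(0.84622616), array([332, 232,  23,  22, 137], dtype=int32))
s6 (np.float32(0.80919665), array([332, 233,  23,  21, 138], dtype=int32))
s7 (np.float32(0.47975218), array([332, 240,  23,  14, 103], dtype=int32))
s8 (np.float32(0.4247702), array([331, 241,  24,  13, 100], dtype=int32))
13 [np.float64(0.925), np.float64(0.631), np.float64(0.521), np.float64(0.412)]
15 [np.float64(0.878), np.float64(0.593), np.float64(0.486), np.float64(0.38)]
17 [np.float64(0.834), np.float64(0.557), np.float64(0.453), np.float64(0.35)]
19 [np.float64(0.793), np.float64(0.523), np.float64(0.421), np.float64(0.321)]
```

The rest slope of 0.846 gives a yaw of about 16.5°, so level corresponds to a slope of 0.461. The slope is now 0.425, or about 0.385 rad. I ease up 2 mm and let it settle.

Emit:
{"op": "step_arm", "data": {"series": [1, 0, 0, 0.005, 0, 0, 0, 1, 0, 0, 0.01, 0, 0, 0, 1, 0, 0, 0.01, 0, 0, 0, 1, 0, 0, 0.01, 0, 0, 0, 1, 0, 0, 0.01, 0, 0, 0, 1, 0, 0, 0.01, 0, 0, 0, 1, 0, 0, 0.01, 0, 0, 0, 1, 0, 0, 0.01, 0, 0, 0]}}

```text
time: 15.15
eef_pos: [0.5423, 0.0155, 0.0853]
eef_rot: [0.209, 0.978, -0.0, -0.0]
wrist_force: [-3.8, -2.3, 5.5]
finger_gap: 0.0003
gripper_force: 2.8
```

Run:
```python
from h import *
s=read_state();print(s['time'],s['eef_pos'],s['wrist_force'],np.abs(s['dq']).max())
im,m=grab('scene','s9.png');im=im[...,::-1]
h=cv2.cvtColor(im.copy(),cv2.COLOR_BGR2HSV);k=((h[...,1]<50)&(h[...,2]>120)).astype(np.uint8)
k[:215]=0;k[256:]=0;k[:,:325]=0;k[:,355:]=0
n,l,st,_=cv2.connectedComponentsWithStats(k);i=1+np.argmax(st[1:,4]);ys,xs=np.where(l==i)
L=cv2.fitLine(np.c_[xs,ys].astype(np.float32),cv2.DIST_HUBER,0,.01,.01).ravel();sl=L[1]/L[0]
# lid unchanged since it was seated?
a=cv2.imread('pics/s4.png')[240:300,180:235].astype(int);d=np.abs(a-im[240:300,180:235]).mean();print(sl,d)
if .39<sl<.53 and s['wrist_force'][2]>3: print(workorder.sign_off())
```

```text
15.15 [0.54225963 0.01554137 0.08531338] [-3.76141621 -2.27096807  5.49317769] 0.0012706645058288373
0.44012773 7.546363636363636
the job is handed in; nothing more can be done
None
```

The lid sits level on the pot and has been let go, and I handed the job in with the robot holding the valve handle within about 0.02 rad of level at roughly 5.5 N (both read from images and wrist force); the sign-off returned no verdict.

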